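# Hold the spring tray out at the row marker

## Robot

A 6-joint arm with a two-finger parallel gripper is mounted at the origin on the work surface. World frame = base frame: x ahead of the robot, y to its left, z up, the work surface at z = 0. Lengths are in mm, angles in rad, forces in N, time in s.
With the tool pointing down it reaches from about 400 to 925 mm from the base axis. Payload 12.5 kg.
Tool frame: the origin (TCP) lies on the front face of the gripper's body, between the roots of the fingers; the fingertips stand 78 mm ahead of it and the grasp point (between the pads) lies 59 mm ahead of it (env.nose_length is the distance from the TCP to the fingertips, in mm); z points along the fingers, y is the line along which they close (so a half turn about z gives the same grasp; the last joint's range is limited). The gripper opens to 95 mm and grips with 3 to 60 N. Pads are 20 mm wide; open, the fingers measure 119 mm over their backs; the gripper's body (75 mm by 180 mm) begins 59 mm behind the grasp point.
Start: joints at [-1.335, 0.491, 1.559, -0, 1.092, -0.106], TCP at [209.511, -588.849, 292.261] pointing down, gripper open.
Joint ranges: [-3.1, 3.1], [-0.84, 2.19], [0.05, 2.79], [-1.13, 4.28], [0.06, 2.93], [-2.69, 2.69]. Speed limits (rad/s): [2.22, 2.22, 2.79, 3.14, 3.14, 3.14].

## Interface

Orientations are given as [roll, pitch, yaw] about the fixed x, y, z axes, in that order (R = Rz(yaw) Ry(pitch) Rx(roll)).
In Python, from cell import env gives the robot as it stands.
- The arm moves only by the tool jog_arm, never from a script. Its argument "motion" is a list of rows, each a list of 7 numbers: the turn, a rotation vector about the tool's x, y, z in degrees, then the shift along the tool's x, y, z in mm, then the finger opening in mm, from 0 to 95.1. In form: [[wx, wy, wz, x, y, z, hand], ...]. A call has 1 to 10 rows; each row shifts and turns the commanded pose from where the row before left it, along the tool's axes as they then stand; what a row does not reach is not made up. A row lasts 1/8 s, in which the tool goes at most 62.5 mm and 10.7 degrees, less where a joint would pass 70% of its speed; a pose out of reach is approached as far as the arm can. A call is refused whole if a number of a shift passes 62.5 or a number of a turn 10.7, either way. A call with a gripper value outside its range is refused whole. The fingers move at their own pace and stop on an object; the grip force is fixed at half the most. Time passes only in rows, so rows that do not move let the fingers close. It gives the time, the measured TCP pose, the force, the opening and the grip force at its end, in the units of the state.
- env.state(): the state, without advancing time (a new reading comes with each control period).
- env.read_camera(name): name is "side" or "top" or "wrist"; returns a dict with "color" (400x640x3 uint8, red, green, blue), "z_map" (400x640 float32, mm along the optical axis (not along the pixel's ray), 0 where there is no reading), "camera_matrix" (3x3 intrinsics, pixels), "world_to_cam" (4x4, takes a point from world to camera coordinates). Camera axes: x right, y up, looking along -z (the intrinsics and any distortion apply to the point x, -y, -z); pixel columns grow to the right and rows downward; lengths in mm; the calibration is good to about 2 mm. A picture is of the moment at which its call begins.
- env.job_done(): hands the job in; it is judged then, once.
Trained networks look in the newest picture that a camera, given by its name, has taken for a name from the list of things; names that differ only in an ending like _2 or _b are one class to them, and where a whole thing is asked for, a point or a joint stands for the part that bears it (a point fixed in the world has none). Each returns a list of dicts, best first, with "score" (0 to 1); they miss things now and then, are a little off and sometimes report something else, mostly with a low value. They report only what shows in the picture. A call takes as long as a camera call.
- env.recognise(camera, thing): "location" ([column, row] in pixels, amid what is visible of it).
The state is a dict: "t": time; "joints": joint angles; "qvel": joint speeds; "tau": joint torques, N m; "eef_pos": TCP position; "tcp_rot": TCP orientation; "ft_force": force on the tool from outside, world axes, zero at the start; "moment": the same for the moment, N m; "opening": opening from 0.0 (shut) to 1.0 (fully open); "grip_force": force on a finger pad.
Only numpy, scipy, OpenCV 4.12 (cv2) and the standard library are available. Lean on these libraries where they do the work, as an engineer would, in place of code of your own. Each camera call takes 0.05 s, during which the arm holds its last target. There are 200 camera calls.

## Task

Unlock the terminal-block issue box by swinging its hasp right back off the catch, so that it lies back on the box; then pull the self-closing tray out by its handle until its yellow pointer is level with the red row marker. Finish while still holding the tray there against its spring (do not let go), so that the storekeeper can count that row; leave the marker and everything else on the table where they are.

Things in the scene. Friction and masses are not known exactly. Their poses are not given: they have to be found in the camera images.
- issue_box: grey steel issue box with a blue-fronted tray, fixed to the table: 220 deep (its x) x 200 wide (its y) x 85 mm high. Origin: centre of its underside on the table. Its front faces its own -x, roughly toward the robot; it stands anywhere, turned up to 0.35 rad. The tray holds terminal blocks and comes out along the box's -x.
- tray (a joint): how far the tray is out of the box, m: 0 shut, at most 0.13. A return spring always pulls it shut: about 5 N when shut, 60 N/m more as it comes out (about 11 N at 0.10), plus damping of 12 N per m/s. With the hasp on its catch the tray is locked.
- tray_handle (a point): middle of the tray's steel pull bar, a round bar 12 mm thick and 100 mm long lying along the box's y, 70 mm above the table, 47 mm in front of the tray's blue front panel (41 mm clear between bar and panel), carried by a bar at each end. It moves with the tray; open above and below, it can be straddled by the fingers from above, once the hasp is back. Axes as the box's.
- tray_pointer (a point): tip of the yellow pointer, a blade 4 mm thick (along the box's x) that sticks out of the right end (box -y) of the tray's front panel, top edge 51 mm above the table; it moves with the tray. Axes as the box's; the point lies mid-thickness, at the top edge.
- row_mark (a point): top of the red row marker: a red blade 4 mm thick (along the box's x), top 51 mm above the table, on a red clip 22 x 26 mm that sits on an aluminium rail beside and in front of the box's right end. The point lies mid-thickness at the blade's top, at its end toward the pointer, 4 mm to the side of the pointer's path. It sits 50 to 100 mm in front of where the pointer is with the tray shut. Axes as the box's.
- hasp (a joint): angle of the hasp, rad: 0 lying forward and flat over the brass staple (the catch) on top of the tray's front, pi/2 upright, 2.9 swung right back onto the box (its stop). Nearly free (friction 0.006 N m), 90 g: past upright it falls back by its weight.
- hasp_grip (a point): middle of the hasp's red finger roll, 14 mm thick, 36 mm long along the box's y, at the hasp's free end. With the hasp on, it lies 101 mm above the table, 20 mm in front of the tray's front panel, 73 mm in front of the hinge line and 4 mm above it; open space below it and at its ends. Moves with the hasp.
- hasp_hinge (a point): middle of the hasp's hinge line, which runs along the box's y, 97 mm above the table, 45 mm behind the box's front edge, on top of the box.
- padlock: the removed brass padlock, 34 x 44 x 20 mm body with steel shackle, lying on the table to the box's left; leave alone. Origin: centre of its underside
- tape: roll of black tape, 60 mm across, 19 mm high, lying flat on the rear of the box's top; leave alone. Origin: centre of its underside
- screwdriver: yellow-handled screwdriver, 200 mm long, lying on the table to the box's left; leave alone. Origin: centre of its underside
- spray_can: blue and silver spray can, 58 mm across, 170 mm tall, standing on the table; leave alone. Origin: centre of its underside
- gland: grey cable gland, 34 mm across, 46 mm tall, standing on the table; leave alone. Origin: centre of its underside
- carton: small cardboard carton, 110 x 80 x 55 mm, on the table; leave alone. Origin: centre of its underside
- rail_offcut: offcut of perforated steel rail, 160 x 35 x 9 mm, lying on the table; leave alone. Origin: centre of its underside

How it is judged (in metres and radians):
On the way, in this order (a step that is already met when the one before it is completed fails the run):
1. the hasp is swung back off the catch (past 2.0 rad) with the tray still shut (value of joint hasp above 2 rad and value of joint tray below 0.015 m), for 0.2 s.
2. the tray is pulled out until the pointer is level with the red marker (x of tray_pointer in the frame of row_mark between -0.006 and 0.006 m), for 0.2 s.
At the end, for the whole second after the job is handed in: The robot's fingers hold the tray still (contact force over 4 N, under 10 mm/s) with its yellow pointer within 6 mm of the red marker along the box's x, the hasp back beyond 2.0 rad, the marker not shifted by 6 mm (all of step 2 and value of joint hasp above 2 rad and velocity of joint tray between -0.01 and 0.01 m/s and contact force between tray and the fingers above 4 N and distance of row_mark from where it was at the start of the episode below 0.006 m); the arm keeps its last pose, push and grip.
It fails at once if the red marker is shifted by 10 mm (distance of row_mark from where it was at the start of the episode above 0.01 m).
It fails at once if a bystander is moved by more than 30 mm (distance of any of padlock, tape, screwdriver, spray_can, gland, carton, rail_offcut from where it was at the start of the episode above 0.03 m).
It also fails if it takes over 54 s, if anything falls off the work surface, if the arm or the gripper's body presses on something with over 40 N, if the wrist force passes 120 N, or if a joint passes its speed limit or range.

## Working session

There is one attempt and no reset: what is moved stays moved. The work goes in short steps, Python scripts to look and compute and a tool call to move; the robot and the scene stay as the last step left them, time stands still between calls to the robot, and variables do not carry over. Pictures are saved under pics/ and viewed, at most 10 in all, crops included, and the job is handed in when it is done.

Besides the shell and the picture viewer there is one more tool, called after "Request:" by a JSON object that holds its "method" and its "body". jog_arm: Moves the arm, as the interface text tells. Its arguments: {"type":"object","properties":{"motion":{"type":"array"}},"required":["motion"]}

```bash
mkdir -p pics; cat > h.py <<'E'
import numpy as np, cv2
from cell import env
def cam(n):
    c=env.read_camera(n); return c
def pix2w(c,u,v,z=None,win=1):
    K=np.array(c["camera_matrix"]);T=np.array(c["world_to_cam"])
    if z is None:
        p=c["z_map"][int(v)-win:int(v)+win+1,int(u)-win:int(u)+win+1]; p=p[p>0]
        z=np.median(p) if p.size else np.nan
    x=(u-K[0,2])/K[0,0]*z; y=(v-K[1,2])/K[1,1]*z
    return (np.linalg.inv(T)@[x,-y,-z,1])[:3]
def cloud(c):
    K=np.array(c["camera_matrix"]);T=np.array(c["world_to_cam"]);z=c["z_map"]
    v,u=np.mgrid[0:z.shape[0],0:z.shape[1]]
    P=np.stack([(u-K[0,2])/K[0,0]*z,-(v-K[1,2])/K[1,1]*z,-z,np.ones_like(z)],-1)
    W=(P@np.linalg.inv(T).T)[...,:3]; W[z<=0]=np.nan
    return W
E
python3 - <<'E'
from h import *
print(env.state())
a=cam("top");b=cam("side")
np.set_printoptions(precision=1,suppress=True)
for n,c in(("top",a),("side",b)):
    cv2.imwrite(f"pics/{n}0.png",c["color"][...,::-1]); print(n,np.linalg.inv(c["world_to_cam"]),c["camera_matrix"][0])
    for t in["issue_box","tray_handle","tray_pointer","row_mark","hasp_grip","hasp_hinge","spray_can","tape","padlock","carton","gland"]:
        for d in env.recognise(n,t)[:2]:
            u,v=d["location"]; print(t,round(d["score"],2),np.array([u,v]),pix2w(c,u,v))
E
```

```text
{'t': 0.0, 'joints': array([-1.33459498e+00,  4.91556903e-01,  1.55949097e+00,  2.10037637e-05,
        1.09167562e+00, -1.05595049e-01]), 'qvel': array([-0.00070986,  0.00162496, -0.00145792, -0.0018181 , -0.00097641,
        0.00125593]), 'tau': array([-2.48576362e-03, -6.12656736e+01, -2.58184290e+01,  6.91674650e-02,
        4.83084668e-02, -9.11652569e-05]), 'eef_pos': array([ 209.47520122, -588.66972865,  291.64904804]), 'tcp_rot': array([-3.14047008e+00, -1.37713397e-04,  3.41786620e-01]), 'ft_force': array([ 0.46230325,  0.63964452, -0.2096249 ]), 'moment': array([ 0.0182314 , -0.06117256, -0.01426728]), 'grip_force': 0.0, 'opening': 1.0007649449246192}
top [[   0.     1.    -0.2  261.7]
 [  -1.     0.     0.    12.7]
 [   0.     0.2    1.  1887.5]
 [   0.     0.     0.     1. ]] [481.6   0.  330.5]
issue_box 0.78 [339.1 187.8] [692.6 -25.1  87. ]
issue_box 0.51 [335.5 208.3] [613.1 -13.3  81.3]
tray_handle 0.63 [350.  208.2] [625.4 -71.1  28.5]
tray_pointer 0.58 [336.6 209.8] [608.4 -17.8  76.1]
tray_pointer 0.17 [315.2 248.5] [463.6  60.7  21.4]
row_mark 0.61 [458.6 206.7] 
[... 155 characters left out ...]
  71.7  19.1]
carton 0.75 [186.8 236.6] [492.  551.3  56.8]
side [[  -0.8    0.4   -0.4  133.2]
 [  -0.6   -0.6    0.6  734.4]
 [   0.     0.7    0.7 1018. ]
 [   0.     0.     0.     1. ]] [415.1   0.  320.6]
issue_box 0.76 [296.8 191.7] [701.7  15.2  84. ]
tray_handle 0.79 [333.4 205.1] [614.7 -66.7   1.3]
tray_pointer 0.84 [327.5 205.2] [605.5 -15.4  52.6]
row_mark 0.64 [362.1 183.1] [ 577.7 -189.4   24.8]
hasp_grip 0.69 [320.8 190.8] [633.9 -19.2  98. ]
hasp_hinge 0.72 [322.  187.9] [637.6 -31.3  98.6]
spray_can 0.55 [387.1 115.9] [ 632.6 -451.3  126.8]
tape 0.55 [275.  178.2] [788.6  14.3  95.1]
padlock 0.63 [349.  253.2] [464.5  82.7  18.4]
carton 0.73 [232.1 382.8] [484.8 557.7  54.1]
```

```bash
python3 - <<'E'
import cv2,numpy as np
a=cv2.imread("pics/top0.png")[140:280,260:420];b=cv2.imread("pics/side0.png")[120:280,230:430]
cv2.imwrite("pics/m.png",np.hstack([cv2.resize(a,(400,350),interpolation=2),cv2.resize(b,(400,350)[:2],interpolation=2)]))
E
```

```text
(no output)
```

View pics/m.png

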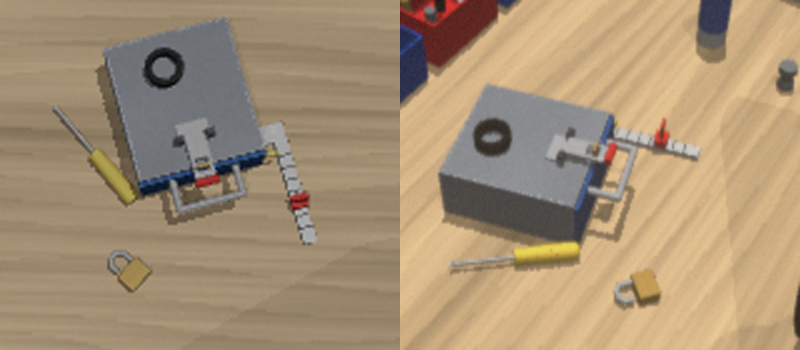

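```bash
python3 - <<'E'
from h import *
np.set_printoptions(precision=1,suppress=True)
Rs=[]
for n in("top","side"):
    c=cam(n);W=cloud(c)
    near=(abs(W[...,0]-660)<200)&(abs(W[...,1]+20)<200)
    m=near&(W[...,2]>78)&(W[...,2]<95)
    col=c["color"].astype(int)
    m&=(col.max(-1)-col.min(-1)<45)
    m=cv2.morphologyEx(m.astype(np.uint8),cv2.MORPH_OPEN,np.ones((5,5)))
    k,l,s,_=cv2.connectedComponentsWithStats(m);i=1+np.argmax(s[1:,4])
    P=W[l==i];r=cv2.minAreaRect(P[:,:2].astype(np.float32));print(n,"box",r,P[:,2].mean())
    R,G,B=col[...,0],col[...,1],col[...,2]
    for nm,mk in(("red",(R>110)&(G<70)&(B<70)),("yellow",(R>150)&(G>120)&(B<90))):
        mk=(mk&near).astype(np.uint8)
        k,l,s,ce=cv2.connectedComponentsWithStats(mk)
        for i in range(1,k):
            if s[i,4]>2:
                P=W[l==i];print(nm,s[i,4],ce[i],np.nanmedian(P,0),"min",np.nanmin(P,0),"max",np.nanmax(P,0))
    # bar: points z 60..82 in front
    for d in env.recognise(n,"tape")[:1]:print("tape",d)
E
```

```text
top box ((672.4677124023438, 51.10694885253906), (115.19466400146484, 70.7617416381836), 26.894235610961914) 85.41192112545336
red 29 [342.7 212. ] [594.9 -41.3 107.4] min [587.  -56.7  96.7] max [602.9 -22.9 118.2]
red 14 [379.4 218.4] [ 586.4 -186.3   34.7] min [ 580.3 -199.    18.7] max [ 594.4 -174.8   59.4]
red 11 [379.3 221.5] [ 577.5 -186.6   22.9] min [ 573.8 -197.6   19.3] max [ 579.1 -178.1   28.3]
yellow 105 [305.  209.7] [614.3 105.5  24.7] min [575.5  73.3  10.9] max [654.5 139.   34.4]
yellow 43 [314.1 247.1] [469.2  65.6  20.6] min [460.5  46.1  12.2] max [481.8  84.5  29.8]
side box ((729.5447387695312, -2.3296356201171875), (222.04238891601562, 205.44935607910156), 16.845415115356445) 86.1891051793195
red 26 [360.3 183. ] [ 582.  -183.1   26. ] min [ 571.8 -195.6   19.2] max [ 589.7 -173.9   44.6]
red 18 [335.  189.8] [594.5 -39.9 107.9] min [590.6 -53.5 103.6] max [600.2 -26.6 110.2]
yellow 3 [327.3 187. ] [618.9 -33.9 110.8] min [617.9 -36.6 110. ] max [620.8 -29.5 113.1]
yellow 205 [303.5 234.4] [614.8 102.   23.9] min [573.5  52.3  -2.7] max [656.4 141.1  31.8]
yellow 64 [350.6 247.9] [468.6  65.4  20.5] min [460.1  45.4  15.4] max [484.8  84.1  23.9]
tape {'location': [275.9, 182.0], 'score': 0.6}
```

Request:
{"method": "jog_arm", "body": {"motion": [[0,0,0,43,-31,0,60],[0,0,0,43,-31,0,60],[0,0,0,43,-31,0,60],[0,0,0,43,-31,0,60],[0,0,0,43,-31,0,60],[0,0,0,43,-31,0,60],[0,0,0,43,-31,0,60],[0,0,0,43,-31,0,60],[0,0,0,43,-31,0,60],[0,0,0,43,-31,0,60]]}}

```text
t: 2.65
eef_pos: [511.6, -151.1, 292.4]
tcp_rot: [3.141, -0.0, 0.342]
ft_force: [0.5, -0.8, 0.1]
opening: 0.631
grip_force: 0.0
```

Request:
{"method": "jog_arm", "body": {"motion": [[0,0,0,40,-26,0,60],[0,0,0,40,-26,0,60],[0,0,1.5,30,-20,0,60],[0,0,1.5,0,0,0,60],[0,0,0,0,0,0,60]]}}

```text
t: 3.28
eef_pos: [589.9, -48.2, 292.1]
tcp_rot: [3.142, 0.001, 0.29]
ft_force: [0.0, -1.0, -0.1]
opening: 0.631
grip_force: 0.0
```

```bash
python3 - <<'E'
from h import *
np.set_printoptions(precision=2,suppress=True)
s=env.state();print(s["t"],s["eef_pos"],s["tcp_rot"])
c=cam("wrist");cv2.imwrite("pics/w1.png",c["color"][...,::-1]);np.savez("w1.npz",**c)
print(np.linalg.inv(c["world_to_cam"]),c["camera_matrix"])
for t in["tray_handle","tray_pointer","row_mark","hasp_grip","hasp_hinge"]:
    for d in env.recognise("wrist",t)[:2]:
        u,v=d["location"]; print(t,round(d["score"],2),np.array([u,v]),pix2w(c,u,v))
E
```

```text
3.275 [589.86 -48.24 292.09] [3.14 0.   0.29]
[[  0.29   0.92   0.28 669.6 ]
 [ -0.96   0.27   0.08 -25.15]
 [  0.    -0.29   0.96 384.51]
 [  0.     0.     0.     1.  ]] [[339.46   0.   320.18]
 [  0.   339.46 197.45]
 [  0.     0.     1.  ]]
tray_handle 0.64 [318.7 164.8] [613.79 -40.76  97.61]
tray_pointer 0.57 [317.6 164.8] [613.52 -39.86  97.61]
row_mark 0.78 [440.3 212.3] [ 586.59 -191.16   24.45]
row_mark 0.72 [318.7 162.4] [618.13 -39.52 110.06]
hasp_grip 0.61 [314.1 141.8] [631.71 -31.43  98.99]
hasp_hinge 0.71 [320.2 135.8] [637.95 -34.9   99.14]
```

View pics/w1.png

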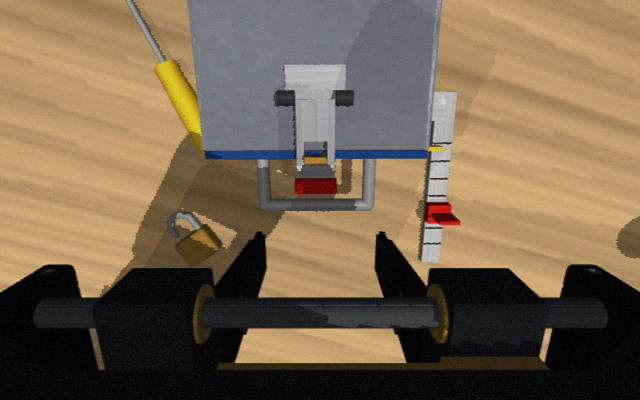

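```bash
cat >> h.py <<'E'
YAW=0.29
def feats(c,yaw=YAW):
    W=cloud(c);col=c["color"].astype(int);R,G,B=col[...,0],col[...,1],col[...,2]
    Rm=np.array([[np.cos(yaw),np.sin(yaw),0],[-np.sin(yaw),np.cos(yaw),0],[0,0,1]])
    L=W@Rm.T
    v,u=np.mgrid[0:400,0:640]
    for nm,mk in(("red",(R>100)&(G<60)&(B<60)),("yel",(R>150)&(G>110)&(B<90)),("blue",(B>80)&(R<60)&(G<100))):
        k,l,s,ce=cv2.connectedComponentsWithStats((mk&(v<262)).astype(np.uint8))
        for i in range(1,k):
            if s[i,4]>8:
                w=L[l==i];w=w[np.isfinite(w[:,0])]
                if len(w): print(nm,s[i],"px",ce[i],"med",np.median(w,0),"lo",np.percentile(w,3,axis=0),"hi",np.percentile(w,97,axis=0))
    return W,L
E
python3 - <<'E'
from h import *
np.set_printoptions(precision=1,suppress=True)
c=dict(np.load("w1.npz"));W,L=feats(c)
# blue edge slope / box sides
for r in(40,100,140):
    row=L[r];m=np.where(abs(row[:,2]-85)<5)[0];print(r,"L edges",row[m[0]],row[m[-1]],W[r,m[0]],W[r,m[-1]])
for u in(290,350): 
    print(u,L[200:212,u].round(1).tolist())
for u in(225,245,390,415):
    cc=L[130:165,u];m=np.where(abs(cc[:,2]-85)<6)[0];print(u,"front edge",cc[m[-1]],W[130+m[-1],u])
E
```

```text
red [294 181  42  13 210] px [309.5 187.3] med [ 559.4 -203.9  107.4] lo [ 540.3 -226.7   25.6] hi [ 562.3 -187.5  108.7]
red [427 205  24  18 247] px [436.8 211.2] med [ 510.1 -345.1   23.9] lo [ 495.8 -360.7   22.6] hi [ 515.9 -337.2   25.4]
red [439 221  21   4  82] px [449.2 222.5] med [ 505.5 -351.5   51. ] lo [ 503.5 -361.7   49.3] hi [ 507.2 -341.4   52.9]
yel [ 36   0 107  33 897] px [96.4 11.6] med [715.5   9.1  -0.2] lo [700.6 -26.2  -1.6] hi [725.2  57.    1.3]
yel [136   0   6   5  14] px [138.    1.4] med [723.9 -32.5   0.2] lo [721.9 -35.5  -1.2] hi [725.1 -30.    1.4]
yel [139   7  19  18  95] px [147.2  16.3] med [709.8 -39.4  -0. ] lo [704.2 -48.3  -1.4] hi [717.3 -33.7   1.3]
yel [  0  10  30  15 100] px [16.1 16.2] med [710.8  93.9  -0.2] lo [706.1  82.   -1.7] hi [715.2 106.8   1.1]
yel [155  27  36  23 348] px [172.2  37.1] med [691.2 -62.1  -0.1] lo [683.  -79.7  -1.9] hi [699.5 -48.    1.4]
yel [49 29  6  4  9] px [51.8 30.1] med [698.   60.8  -0.3] lo [696.1  58.2  -1.7] hi [699.   63.1   0.7]
yel [615  29   9   5  16] px [618.6  30.8] med [ 696.8 -523.5    0.
[... 3205 characters left out ...]
[533.9, -187.0, 75.4], [533.1, -187.0, 76.0], [532.4, -187.0, 76.8], [531.1, -186.9, 75.9], [529.9, -186.9, 75.3], [528.4, -186.7, 74.0], [527.5, -186.7, 74.4], [500.7, -179.8, 0.2]]
350 [[537.1, -244.6, 72.7], [536.7, -244.4, 74.9], [535.7, -244.4, 74.7], [535.2, -244.3, 76.3], [534.0, -244.4, 75.7], [533.3, -244.3, 76.6], [532.3, -244.3, 76.8], [530.9, -244.5, 75.5], [530.0, -244.5, 75.7], [528.5, -244.6, 74.3], [527.0, -244.8, 73.1], [500.9, -251.6, 0.9]]
225 front edge [ 579.6 -130.3   82. ] [592.7  40.9  82. ]
245 front edge [ 579.7 -148.4   82.7] [597.9  23.6  82.7]
390 front edge [ 579.4 -278.8   81.5] [ 635.  -101.5   81.5]
415 front edge [ 579.4 -301.3   81.6] [ 641.4 -123.    81.6]
```

Request:
{"method": "jog_arm", "body": {"motion": [[0,0,0,8,-3,30,60],[0,0,0,0,0,40,60],[0,0,0,0,0,40,60],[0,0,0,0,0,17,60],[0,0,0,0,0,0,20],[0,0,0,0,0,0,20],[0,0,0,0,0,0,20],[0,0,0,0,0,0,20]]}}

```text
t: 4.58
eef_pos: [597.2, -42.1, 166.5]
tcp_rot: [-3.141, -0.002, 0.289]
ft_force: [-1.7, 6.8, 2.1]
opening: 0.376
grip_force: 30.0
```

Request:
{"method": "jog_arm", "body": {"motion": [[0,0,0,2.3,0,-14.4,20],[0,0,0,5.1,0,-13.7,20],[0,0,0,7.7,0,-12.4,20],[0,0,0,10,0,-10.6,20],[0,0,0,11.9,0,-8.4,20],[0,0,0,13.3,0,-5.9,20],[0,0,0,14.2,0,-3.1,20],[0,0,0,14.6,0,0,20],[0,0,0,14.3,0,2.7,20],[0,0,0,13.5,0,5.5,20]]}}

```text
t: 5.82
eef_pos: [700.4, -11.0, 228.4]
tcp_rot: [-3.141, -0.004, 0.29]
ft_force: [-1.6, 7.2, 7.1]
opening: 0.37
grip_force: 30.0
```

Request:
{"method": "jog_arm", "body": {"motion": [[0,0,0,12,0,8,20],[0,0,0,0,0,0,20],[0,0,0,0,0,0,60],[0,0,0,0,0,0,60],[0,0,0,0,0,0,60],[0,0,0,0,0,-30,60],[0,0,0,0,0,-30,60],[0,0,0,0,0,0,60]]}}

```text
t: 6.82
eef_pos: [711.5, -9.1, 279.9]
tcp_rot: [3.14, -0.004, 0.289]
ft_force: [-0.7, 0.2, -0.3]
opening: 0.631
grip_force: 0.0
```

```bash
python3 - <<'E'
from h import *
c=cam("side");cv2.imwrite("pics/s2.png",cv2.resize(c["color"][100:280,230:430,::-1],None,fx=2.5,fy=2.5))
E
```

```text
(no output)
```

View pics/s2.png

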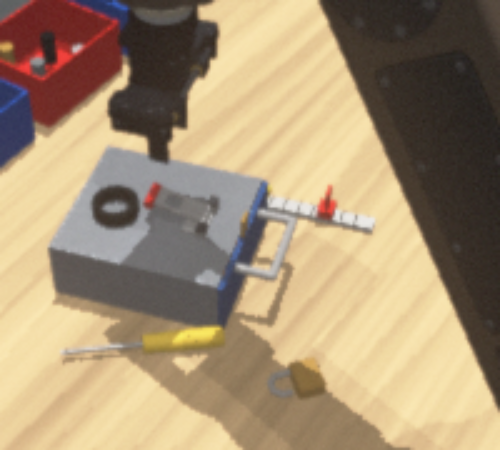

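Request:
{"method": "jog_arm", "body": {"motion": [[0,0,0,-49,0,0,60],[0,0,0,-49,0,0,60],[0,0,0,-49,0,0,60],[0,0,-10,0,0,0,40],[0,0,-10,0,0,0,40],[0,0,-10,0,0,0,40],[0,0,-10,0,0,0,40],[0,0,-10,0,0,0,40],[0,0,-10,0,0,0,40],[0,0,-10,0,0,0,40]]}}

```text
t: 8.12
eef_pos: [569.7, -50.9, 276.1]
tcp_rot: [-3.139, -0.0, 1.517]
ft_force: [0.2, 0.4, 0.1]
opening: 0.417
grip_force: 0.0
```

Request:
{"method": "jog_arm", "body": {"motion": [[0,0,-10,0,0,0,40],[0,0,-10,0,0,0,40],[0,0,0,0,0,0,40],[0,0,0,0,0,0,40]]}}

```text
t: 8.62
eef_pos: [569.9, -50.8, 276.9]
tcp_rot: [-3.141, -0.0, 1.856]
ft_force: [-0.3, 0.1, 0.4]
opening: 0.422
grip_force: 0.0
```

```bash
python3 - <<'E'
from h import *
np.set_printoptions(precision=2,suppress=True)
s=env.state();p=s["eef_pos"];c_,s_=np.cos(.29),np.sin(.29)
print(s["t"],p,s["tcp_rot"],s["joints"],"L",c_*p[0]+s_*p[1],-s_*p[0]+c_*p[1])
c=cam("wrist");cv2.imwrite("pics/w3.png",c["color"][...,::-1]);np.savez("w3.npz",**c)
E
```

```text
8.625 [569.94 -50.83 276.89] [-3.14 -0.    1.86] [-0.2   0.43  1.71 -0.    1.   -0.49] L 531.605818191284 -211.68392606187714
```

View pics/w3.png

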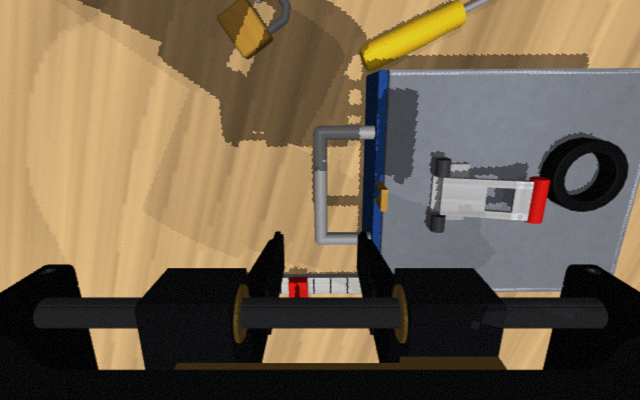

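Request:
{"method": "jog_arm", "body": {"motion": [[0,0,0,0,0.8,40,40],[0,0,0,0,0,40,40],[0,0,0,0,0,40,40],[0,0,0,0,0,27,40],[0,0,0,0,0,0,40],[0,0,0,0,0,0,0],[0,0,0,0,0,0,0],[0,0,0,0,0,0,0],[0,0,0,0,0,0,0]]}}

```text
t: 9.8
eef_pos: [569.9, -50.8, 131.2]
tcp_rot: [-3.139, -0.0, 1.861]
ft_force: [-7.5, -3.7, 8.7]
opening: 0.114
grip_force: 30.0
```

Request:
{"method": "jog_arm", "body": {"motion": [[0,0,0,0,-5,0,0],[0,0,0,0,-8,0,0],[0,0,0,0,-10,0,0],[0,0,0,0,-10,0,0],[0,0,0,0,-10,0,0],[0,0,0,0,-10,0,0],[0,0,0,0,-10,0,0],[0,0,0,0,-6,0,0],[0,0,0,0,-3,0,0],[0,0,0,0,0,0,0]]}}

```text
t: 11.05
eef_pos: [503.1, -71.0, 131.3]
tcp_rot: [3.138, 0.002, 1.86]
ft_force: [7.5, 6.2, -0.8]
opening: 0.12
grip_force: 30.0
```

```bash
cat > m.py <<'E'
from h import *
import sys
np.set_printoptions(precision=1,suppress=True)
s=env.state();p=s["eef_pos"];c_,s_=np.cos(.29),np.sin(.29)
print(s["t"],"L",c_*p[0]+s_*p[1],-s_*p[0]+c_*p[1],p[2],s["ft_force"],s["opening"])
ims=[]
for n in("wrist","side","top"):
    c=cam(n);T=c["world_to_cam"];K=c["camera_matrix"]
    # project pointer prediction & marker
    for L in([505.4,-341,51],[505.4,-335,51]):
        w=np.array([c_*L[0]-s_*L[1],s_*L[0]+c_*L[1],L[2],1]);q=T@w;print(n,K[0,0]*q[0]/-q[2]+K[0,2],K[1,1]*-q[1]/-q[2]+K[1,2])
    u,v=int(K[0,0]*q[0]/-q[2]+K[0,2]),int(K[1,1]*-q[1]/-q[2]+K[1,2])
    if 40<u<600 and 40<v<360:
        ims.append(cv2.resize(c["color"][v-30:v+30,u-40:u+40,::-1],(400,300),interpolation=cv2.INTER_CUBIC))
        W=cloud(c);L=W@np.array([[c_,s_,0],[-s_,c_,0],[0,0,1]]).T;col=c["color"].astype(int);R,G,B=col[...,0],col[...,1],col[...,2]
        reg=(abs(L[...,0]-505)<45)&(L[...,1]>-365)&(L[...,1]<-318)&(L[...,2]>36)&(L[...,2]<60)
        for nm,mk in(("red",(R>80)&(G<.5*R)&(B<.5*R)),("yel",(R>90)&(G>.6*R)&(B<.5*R))):
            w=L[mk&reg];print(nm,len(w),w.mean(0) if len(w) else "",w.min(0) if len(w) else "",w.max(0) if len(w) else "")
cv2.imwrite(sys.argv[1],np.hstack(ims)[:, :800])
E
python3 m.py pics/p1.png
```

```text
11.05 L 461.78646268726175 -211.88622638232403 131.26440275980354 [ 7.5  6.2 -0.8] 0.11984509894848201
wrist 384.26772078781494 423.295310745828
wrist 384.75972598986823 416.41931971646335
side 360.58127335315004 178.29421884375037
side 360.1625033504308 179.47168430634335
red 0   
yel 0   
top 378.7584488721278 218.93472328602252
top 377.27107768327437 219.3308227570776
red 7 [ 505.3 -348.6   48.4] [ 503.9 -358.4   43.9] [ 507.3 -337.7   53.6]
yel 4 [ 513.  -325.8   52.8] [ 511.4 -331.4   44.8] [ 515.6 -321.3   58.5]
```

View pics/p1.png

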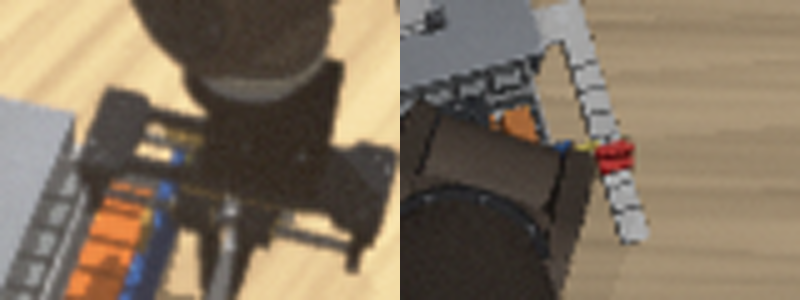

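Request:
{"method": "jog_arm", "body": {"motion": [[0,0,0,0,-4,0,0],[0,0,0,0,-4,0,0],[0,0,0,0,0,0,0],[0,0,0,0,0,0,0],[0,0,0,0,0,0,0],[0,0,0,0,0,0,0]]}}

```text
t: 11.95
eef_pos: [495.7, -73.2, 131.3]
tcp_rot: [3.137, 0.002, 1.86]
ft_force: [7.2, 6.7, -0.4]
opening: 0.118
grip_force: 30.0
```

```bash
python3 m.py pics/p2.png
```

```text
11.95 L 454.0190865355062 -211.92480131566865 131.26217839951212 [ 7.2  6.7 -0.4] 0.11809725986531512
wrist 395.8147885285055 423.1808185437214
wrist 396.39809041254927 416.30664226675606
side 360.58127335315004 178.29421884375037
side 360.1625033504308 179.47168430634335
red 0   
yel 0   
top 378.7584488721278 218.93472328602252
top 377.27107768327437 219.3308227570776
red 7 [ 505.1 -348.3   50.2] [ 503.9 -357.    43.1] [ 506.5 -337.8   56.7]
yel 5 [ 506.2 -325.3   50.4] [ 504.4 -330.6   48.4] [ 508.  -318.7   54.5]
```

View pics/p2.png

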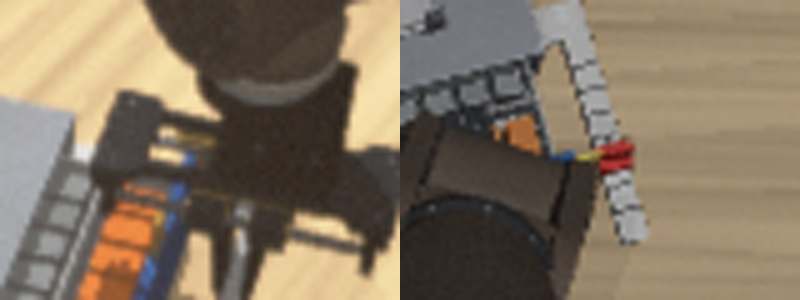

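The top view shows the yellow pointer in line with the red blade. The pointer measures 506.2 and the marker 505.1, about 1 mm apart, and the grip is holding at 30 N. I'm handing the job in.

```bash
python3 -c "
from cell import env
print(env.job_done())"
```

```text
the job is handed in; nothing more can be done
None
```

I swung the hasp right back onto the box and pulled the tray out until its pointer was about 1 mm from the red marker. I handed the job in at about 12 s with the gripper still holding the tray at 30 N; no verdict came back.

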